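# Open the roll-top cover and sound the blind bore

### The job

Raise the slatted roll-top cover of the bore-depth station by its yellow lip, all the way back, until it stays open by itself with your hand off it. Then slowly push the red-knobbed depth rod down into the blind bore until it bottoms out, keep it pressed against the bottom for a full second, and let go, leaving the rod down and the cover open. Leave the other things on the bench and in the station where they are.

Things in the scene. Friction and masses are not known exactly. Their poses are not given: they have to be found in the camera images.
- station: Station fixed to the bench, 355 mm deep, 290 wide, 215 high: blue half-round cheeks (inner faces at y = +-135 mm), blue front sill 113 mm high, blue rear hood. Origin: centre of its underside, on the bench; x from the front (lip side) to the rear, y along the width, z up. Inside, an aluminium casting (122 x 112 mm, top 65 mm high) lies under the depth rod, which stands at x = -30 mm, y = 0.
- track_centre (a point): Centre of the circular side tracks, in mid-width, 30 mm above the station's origin. The slats run on a circle of radius 175 mm about the level line along the station's y through this point; the sill's outer face is at radius 169 mm, the hood inside 166 mm.
- cover (a joint): Turn of the roll-top cover (aluminium slats 262 mm wide, 7 mm thick) about the tracks' centre line, rad: 0 = closed (lip low in front), 1.36 = fully open (lip past the top). Damped. Let go below about 0.85 it falls shut (in balance near 0.97); let go beyond about 1.1 it rolls back by itself to the stop at 1.36 and stays. Raising it takes 3 to 6 N at the lip.
- lip (a point): On the yellow lip of the cover's bottom rail, a flat bar 140 mm wide (along y), 8 mm thick, sticking out radially 31 mm from the slats: mid-width, mid-thickness, at radius 200 mm (outer edge: 210 mm). It points to the front, 31 degrees above level, when closed; upright at 1.03 rad; leaning 19 degrees to the rear when open. Push its under (front) face, or pinch it.
- depth_rod (a joint): Travel of the depth rod downward, m: 0 = highest, 0.043 = its tip on the bottom of the blind bore (a hard stop). It starts between 0 and 0.012. Stiff sliding fit: 2 to 4 N of push moves it, and it stays where it is left.
- knob_top (a point): Centre of the flat top of the red knob on the depth rod (knob 36 mm across and 18 mm high, upright rod 12 mm across below it); 168 mm above the bench at joint 0 and 125 mm when bottomed; nothing above it once the cover is open. The bridge below the knob has its top at 97 mm.
- piston: Bystander: steel piston, 44 mm across, 50 mm high, standing inside the station between the casting and a cheek; origin at the centre of its underside.
- torch: Bystander: black torch, 140 mm long, 36 mm high, lying in front of the station; origin on the bench below its middle, x along it.
- tape: Bystander: roll of black tape lying flat, 104 mm across, 48 mm high; origin at the centre of its underside.
- spray: Bystander: upright grey can with a blue band, 64 mm across, 190 mm high; origin at the centre of its underside.
- bottle: Bystander: white bottle, 72 mm across, 200 mm high; origin at the centre of its underside.
- jar: Bystander: amber jar, 76 mm across, 100 mm high; origin at the centre of its underside.
- screwdriver: Bystander: screwdriver 200 mm long lying on the bench, about 30 mm high; origin below its middle, x along it.

How it is judged:
On the way, in this order (a step that is already met when the one before it is completed fails the run):
1. the cover is fully open and stays there with the robot off it (beyond 1.28 of 1.36 rad) (value of joint cover above 1.28 rad and contact force between cover and the arm below 0.05 N and contact force between cover and the fingers below 0.05 N), for 0.3 s.
2. the depth rod is at the bottom (within 2.5 mm) and the fingers keep pressing it for 0.8 s (value of joint cover above 1.28 rad and value of joint depth_rod above 0.0405 m and contact force between depth_rod and the fingers above 0.5 N), for 0.8 s.
At the end, for the whole second after the job is handed in: The cover stays open beyond 1.28 rad and at rest, the depth rod is left down within 2.5 mm of the bottom of the bore, and no bystander has moved more than 40 mm (value of joint cover above 1.28 rad and value of joint depth_rod above 0.0405 m and velocity of joint cover below 0.05 rad/s); the robot touches nothing.
It fails at once if one of the other things is moved by more than 40 mm (distance of any of piston, torch, tape, spray, bottle, jar, screwdriver from where it was at the start of the episode above 0.04 m).
It fails at once if the depth rod is driven down faster than 0.15 m/s (velocity of joint depth_rod above 0.15 m/s).
It also fails if it takes over 54 s, if anything falls off the work surface, if the arm or the gripper's body presses on something with over 40 N, if the wrist force passes 120 N, or if a joint passes its speed limit or range.

### The arm

A 6-joint arm with a two-finger parallel gripper is mounted at the origin on the work surface. World frame = base frame: x ahead of the robot, y to its left, z up, the work surface at z = 0. Lengths are in m, angles in rad, forces in N, time in s.
With the tool pointing down it reaches from about 0.425 to 0.95 m from the base axis. Payload 14.7 kg.
Tool frame: the origin (TCP) lies at the very end of the fingers, on their centre line; the grasp point (between the pads) lies 19 mm behind it; y points along the fingers, x is the direction in which the jaws open and shut, and the axes are right-handed (so a half turn about y gives the same grasp; the last joint's range is limited). The gripper opens to 85 mm and grips with 20 to 120 N. Pads are 22 mm wide; open, the fingers measure 114 mm over their backs; the gripper's body (76 mm by 85 mm) begins 54 mm behind the grasp point. The pads swing forward as they close: fully open they stand 13 mm farther back than shut.
Start: joints at [1.056, 0.48, 1.596, -0, 1.065, -0.047], TCP at [0.293, 0.58, 0.231] pointing down, gripper open.
Joint ranges: [-2.75, 2.75], [-0.82, 2.05], [0.23, 2.67], [-1.56, 4.7], [0.09, 2.69], [-2.92, 2.92]. Speed limits (rad/s): [1.89, 1.89, 2.39, 3.01, 3.01, 3.01].

### API

Orientations are given as [roll, pitch, yaw] about the fixed x, y, z axes, in that order (R = Rz(yaw) Ry(pitch) Rx(roll)).
In Python, from station import bot gives the robot as it stands.
- The arm moves only by the tool drive_tool, never from a script. Its argument "moves" is text: rows parted by semicolons, each of 6 numbers parted by spaces: the shift along the tool's x, y, z in m, then the turn, a rotation vector about the tool's x, y, z in rad. A call has 1 to 12 rows; each row shifts and turns the commanded pose from where the row before left it, along the tool's axes as they then stand; what a row does not reach is not made up. A row lasts 1/8 s, in which the tool goes at most 62.5 mm and 10.7 degrees, less where a joint would pass 70% of its speed; a pose out of reach is approached as far as the arm can. A call with a gripper value outside its range is refused whole. "fingers" is the closure, from 0 (fully open) to 1 (shut), set as the call begins (left out, the last holds). The fingers move at their own pace and stop on an object; the grip force is fixed at half the most. Time passes only in rows, so rows that do not move let the fingers close. It gives the time, the measured TCP pose, the force and the opening at its end, in the units of the state.
- bot.sense(): the state, without advancing time (a new reading comes with each control period).
- bot.snapshot(name): name is "side" or "top" or "wrist"; returns the picture (420x560x3 uint8, red, green, blue); there is no depth.
- bot.camera_model(name): a dict with "fx", "fy", "cx", "cy" (pixels), "D" ([k1, k2, p1, p2, k3] as OpenCV has them; the pictures are not rectified), "R" (3x3) and "t" (3): a world point X has camera coordinates R X + t. Camera axes: x right, y down, z forward; pixel columns grow to the right and rows downward; lengths in m; the calibration is good to about 2 mm. A picture is of the moment at which its call begins: read the wrist's pose just before it. camera_model takes no time and is no camera call; for the wrist camera it gives the pose at the moment of the call.
- bot.close_job(): hands the job in, once; it reports no verdict.
The state is a dict: "time": time; "joint_positions": joint angles; "qd": joint speeds; "joint_torque": joint torques, N m; "position": TCP position; "orientation": TCP orientation; "force": force on the tool from outside, world axes, zero at the start; "moment": the same for the moment, N m; "gripper_width": opening from 0.0 (shut) to 1.0 (fully open).
Only numpy, scipy, OpenCV 4.12 (cv2) and the standard library are available. Lean on these libraries where they do the work, as an engineer would, in place of code of your own. Each camera call takes 0.05 s, during which the arm holds its last target. There are 200 camera calls.

## Working session

There is one attempt and no reset: what is moved stays moved. The work goes in short steps, Python scripts to look and compute and a tool call to move; the robot and the scene stay as the last step left them, time stands still between calls to the robot, and variables do not carry over. Pictures are saved under pics/ and viewed, on a budget of 10 in all, crops included, one or two more only if the job needs it, and the job is handed in when it is done.

Besides the shell and the picture viewer there is one more tool, called after "Call:" in YAML: its name, and indented under it one key for each argument. drive_tool: Moves the arm, as the interface text tells. Its arguments: {"type":"object","properties":{"moves":{"type":"string"},"fingers":{"type":"number"}},"required":["moves"]}

```bash
mkdir -p pics; python3 - <<'E'
from station import bot
import cv2,numpy as np
np.set_printoptions(precision=4,suppress=True)
s=bot.sense()
for k in s: print(k,np.array(s[k]))
ims=[]
for n in("side","top"):
    im=bot.snapshot(n); m=bot.camera_model(n); print(n,{k:np.array(v).tolist() for k,v in m.items()})
    cv2.imwrite(f"pics/{n}0.png",im[:,:,::-1])
E
```

```text
time 0.0
joint_positions [ 1.0564  0.4809  1.5969 -0.      1.0651 -0.0466]
qd [ 0.0001 -0.      0.0007  0.0018  0.0007  0.001 ]
joint_torque [ -0.0039 -95.0641 -43.0171  -0.0004   0.0123   0.0001]
position [0.2929 0.5798 0.2307]
orientation [-1.5707  0.0013  1.103 ]
force [-0.4912 -0.0424 -0.0019]
moment [-0.0354  0.0291  0.0046]
gripper_width 1.000085822698829
side {'fx': 428.0312284567969, 'fy': 428.0312284567969, 'cx': 281.1477138315023, 'cy': 210.1408831516126, 'D': [0.020152108896596, 0.0, 0.0, 0.0, 0.0], 'R': [[-0.127115911887453, -0.9918786457038383, 0.004277515837580257], [-0.9421219734660115, 0.11938817061919203, -0.31329323616814686], [0.3102381860079911, -0.04385449706611837, -0.9496468033061285]], 't': [0.03794837369008041, 0.5074081869343269, 1.042488193307232]}
top {'fx': 425.66103671789364, 'fy': 425.66103671789364, 'cx': 280.16924931446033, 'cy': 219.25634632610772, 'D': [0.019100310737381096, 0.0, 0.0, 0.0, 0.0], 'R': [[0.03184019025853404, -0.9994923908176002, 0.001078416440014267], [-0.9775100157411556, -0.031364922792529434, -0.20854354639725706], [0.20847151222655477, 0.005585903323224255, -0.9780124877904354]], 't': [-0.02587588949623659, 0.5122971766393677, 1.1188257013416878]}
```

View pics/side0.png

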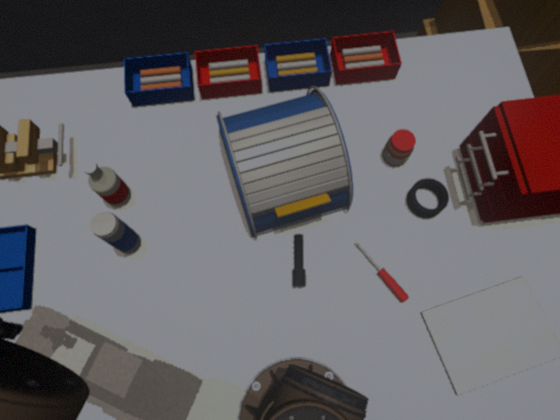

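View pics/top0.png

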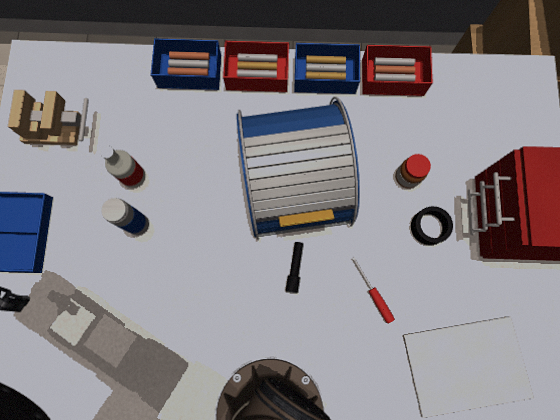

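```bash
cat > h.py <<'E'
import cv2,numpy as np
from station import bot
np.set_printoptions(precision=4,suppress=True)
def cam(n):
    m=bot.camera_model(n); K=np.array([[m['fx'],0,m['cx']],[0,m['fy'],m['cy']],[0,0,1]])
    return K,np.array(m['D']),np.array(m['R']),np.array(m['t'])
def tri(c1,p1,c2,p2):
    u=[cv2.undistortPoints(np.float64(p).reshape(-1,1,2),c[0],c[1]).reshape(-1,2).T for c,p in((c1,p1),(c2,p2))]
    X=cv2.triangulatePoints(np.c_[c1[2],c1[3]],np.c_[c2[2],c2[3]],u[0],u[1]); return (X[:3]/X[3]).T
def plane(c,p,z):
    u=cv2.undistortPoints(np.float64(p).reshape(-1,1,2),c[0],c[1]).reshape(-1,2)
    d=np.c_[u,np.ones(len(u))]@c[2]; o=-c[2].T@c[3]
    return o+d*((z-o[2])/d[:,2])[:,None]
def proj(c,X): return cv2.projectPoints(np.float64(X).reshape(-1,1,3),cv2.Rodrigues(c[2])[0],c[3],c[0],c[1])[0].reshape(-1,2)
def yellow(im,box=None):
    h=cv2.cvtColor(im,cv2.COLOR_RGB2HSV); m=cv2.inRange(h,(15,150,110),(32,255,255))
    if box: b=np.zeros_like(m); b[box[1]:box[3],box[0]:box[2]]=255; m&=b
    n,l,s,_=cv2.connectedComponentsWithStats(m); i=1+np.argmax(s[1:,4])
    return np.uint8(l==i)
def quad(m):
    c=max(cv2.findContours(m,cv2.RETR_EXTERNAL,cv2.CHAIN_APPROX_NONE)[0],key=cv2.contourArea)
    b=cv2.boxPoints(cv2.minAreaRect(c)); b=b[np.argsort(b[:,0])]
    l,r=b[:2],b[2:]; l=l[np.argsort(l[:,1])]; r=r[np.argsort(r[:,1])]
    return np.array([l[0],l[1],r[0],r[1]])  # TL BL TR BR
E
cat > fit.py <<'E'
from h import *
S,T=cam("side"),cam("top")
s=cv2.imread("pics/side0.png")[:,:,::-1].copy();t=cv2.imread("pics/top0.png")[:,:,::-1].copy()
qs,qt=quad(yellow(s,(240,180,360,240))),quad(yellow(t,(240,190,370,240)))
print(qs.tolist(),qt.tolist())
X=tri(S,qs,T,qt); print(X)
print("widths",np.linalg.norm(X[0]-X[2]),np.linalg.norm(X[1]-X[3]),"depth",np.linalg.norm(X[0]-X[1]))
v=(X[0]-X[2]+X[1]-X[3]);print("yaw (station y dir)",np.arctan2(-v[0],v[1]))
# blue mask hood
for n,im in(("s",s),("t",t)):
    h=cv2.cvtColor(im,cv2.COLOR_RGB2HSV); m=cv2.inRange(h,(100,120,40),(125,255,255)); m[:85]=0;m[245:]=0;m[:,:215]=0;m[:,365:]=0
    cs=cv2.findContours(m,cv2.RETR_EXTERNAL,cv2.CHAIN_APPROX_NONE)[0]
    for c in cs:
        if cv2.contourArea(c)>50: print(n,cv2.contourArea(c),cv2.boundingRect(c),cv2.minAreaRect(c))
for n,im in(("side",s),("top",t)):
    cv2.imwrite(f"pics/crop_{n}.png",cv2.resize(im[80:250,210:370,::-1],None,fx=3,fy=3,interpolation=cv2.INTER_CUBIC))
E
python3 fit.py; python3 -c "
import cv2,numpy as np
a=cv2.imread('pics/crop_side.png');b=cv2.imread('pics/crop_top.png');cv2.imwrite('pics/crops.png',cv2.resize(np.hstack([a,b]),(800,425)))"
```

```text
[[275.0618591308594, 207.83355712890625], [277.4628601074219, 215.93695068359375], [327.3254089355469, 192.34805297851562], [329.7264099121094, 200.45144653320312]] [[278.739990234375, 216.17999267578125], [280.17999267578125, 226.25997924804688], [332.08001708984375, 208.55999755859375], [333.52001953125, 218.63998413085938]]
[[ 0.5086 -0.0082  0.1077]
 [ 0.4764 -0.0118  0.1375]
 [ 0.5337 -0.1482  0.1076]
 [ 0.5014 -0.1476  0.1342]]
widths 0.14222386526290615 0.13811911854972073 depth 0.04397736993531179
yaw (station y dir) 0.17956644501335012
s 82.0 (218, 117, 27, 90) ((231.15921020507812, 161.45156860351562), (92.71417999267578, 2.287698268890381), 73.0724868774414)
s 1271.5 (224, 94, 100, 38) ((273.3232116699219, 111.85911560058594), (14.925264358520508, 99.4241943359375), 74.57783508300781)
t 191.5 (257, 220, 25, 13) ((268.6699523925781, 225.6899871826172), (10.606602668762207, 23.758790969848633), 81.8698959350586)
t 181.5 (326, 209, 28, 14) ((339.50775146484375, 215.56155395507812), (10.666987419128418, 28.403953552246094), 82.87498474121094)
t 63.0 (237, 114, 18, 118) ((244.44053649902344, 172.6566162109375), (118.22823333740234, 2.4344143867492676), 81.5910873413086)
t 1894.5 (242, 103, 102, 35) ((291.9098205566406, 119.53340148925781), (21.61957359313965, 101.1103515625), 82.20793151855469)
```

View pics/crops.png

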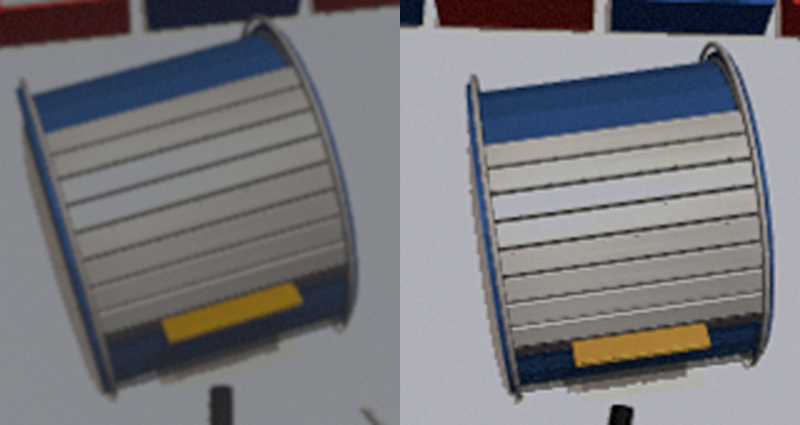

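```bash
cat >> fit.py <<'E'
print('----')
P=[]
for c,q in((S,qs),(T,qt)):
    q=q+np.array([[-.3,-.5],[-.3,.5],[.3,-.5],[.3,.5]])
    b=plane(c,q[[1,3]],.1347); a=plane(c,q[[0,2]],.1256)
    for e,xo in((a,-.1514),(b,-.1821)):
        v=e[0]-e[1]; yaw=np.arctan2(-v[0],v[1]); m=e.mean(0)[:2]; o=m-xo*np.array([np.cos(yaw),np.sin(yaw)])
        print(np.linalg.norm(v),yaw,m,o); P.append([*o,yaw])
P=np.array(P).mean(0); print("station",P)
x,y,w=P
def W(p): p=np.atleast_2d(p); return np.c_[x+p[:,0]*np.cos(w)-p[:,1]*np.sin(w), y+p[:,0]*np.sin(w)+p[:,1]*np.cos(w), p[:,2]]
print("lip,knob",W([[-.2*np.cos(.541),0,.03+.2*np.sin(.541)],[-.03,0,.168]]))
for n,c,im in(("side",S,s),("top",T,t)):
    a=np.linspace(0,np.pi,60)
    for yy in(-.145,.145):
        p=proj(c,W(np.c_[-.1775*np.cos(a),0*a+yy,.03+.185*np.sin(a)])); cv2.polylines(im,[np.int32(p*8)],False,(255,0,255),1,shift=3)
    for r,z in((-.1821,.1347),(-.1514,.1256)):
        p=proj(c,W([[r,-.07,z],[r,.07,z]])); cv2.polylines(im,[np.int32(p*8)],False,(0,255,0),1,shift=3)
    p=proj(c,W([[-.1775,.145,0],[-.1775,-.145,0],[.1775,-.145,0],[.1775,.145,0]])); cv2.polylines(im,[np.int32(p*8)],True,(255,0,255),1,shift=3)
    cv2.imwrite(f"pics/ov_{n}.png",im[:,:,::-1])
a,b=[cv2.resize(cv2.imread(f"pics/ov_{n}.png")[80:250,210:370],(400,425)) for n in("side","top")]
cv2.imwrite("pics/ov.png",np.hstack([a,b]))
E
python3 fit.py | sed -n '/----/,$p'
```

```text
----
0.14117305454198176 0.17406882405753152 [ 0.5154 -0.079 ] [ 0.6645 -0.0527]
0.13891692597711966 0.17189080201508758 [ 0.4875 -0.0806] [ 0.667  -0.0494]
0.1415609095009274 0.17578237117821835 [ 0.5193 -0.0748] [ 0.6684 -0.0483]
0.1395824852079298 0.17501714800376603 [ 0.4882 -0.0786] [ 0.6675 -0.0469]
station [ 0.6668 -0.0493  0.1742]
lip,knob [[ 0.498  -0.0791  0.133 ]
 [ 0.6373 -0.0545  0.168 ]]
```

View pics/ov.png

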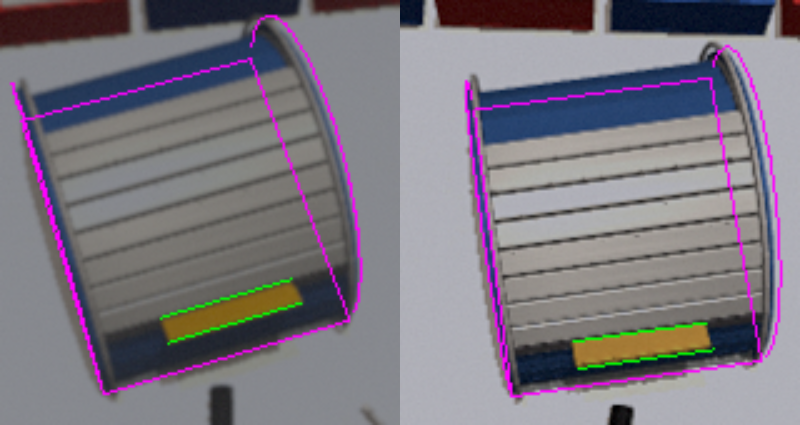

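Call:
drive_tool:
  moves: "0 -0.06 0 0 0 0; -0.0445 0 -0.0385 0 0 0; -0.0445 0 -0.0385 0 0 0; -0.0445 0 -0.0385 0 0 0; -0.0445 0 -0.0385 0 0 0; -0.0445 0 -0.0385 0 0 0; -0.0445 0 -0.0385 0 0 0; -0.0445 0 -0.0385 0 0 0; -0.0445 0 -0.0385 0 0 0; -0.0445 0 -0.0385 0 0 0; -0.0445 0 -0.0385 0 0 0; 0 0 0 0 0.15 0"
  fingers: 1

```text
time: 1.6
position: [0.4366, 0.0057, 0.2912]
orientation: [-1.571, 0.001, 0.947]
force: [-0.6, 0.5, 0.4]
gripper_width: -0.002
```

Call:
drive_tool:
  moves: "0 0 0 0 0.15 0; 0 0 0 0 0.15 0; 0 0 0 0 0.15 0; 0 0 0 0 0.15 0; 0 0 0 0 0.15 0; 0 0 0 0 0.03 0; 0 0 0 0 0 0"

```text
time: 2.48
position: [0.436, 0.0094, 0.2912]
orientation: [-1.571, 0.0, 0.176]
force: [-0.7, 0.1, -0.4]
gripper_width: -0.001
```

```bash
cat > rec.py <<'E'
import json
from h import *
s=bot.sense(); print({k:np.round(np.array(s[k]),4).tolist() for k in("time","joint_positions","position","orientation","force","gripper_width")})
open("log.txt","a").write(json.dumps([list(map(float,s["joint_positions"])),list(map(float,s["position"])),list(map(float,s["orientation"]))])+"\n")
E
python3 rec.py
```

```text
{'time': 2.475, 'joint_positions': [-0.048, 0.1081, 1.9795, 0.0, 1.0542, -0.2236], 'position': [0.436, 0.0094, 0.2912], 'orientation': [-1.5707, 0.0002, 0.1757], 'force': [-0.7078, 0.085, -0.378], 'gripper_width': -0.0005}
```

Call:
drive_tool:
  moves: "0 0 -0.05 0 0 0; 0 0 -0.05 0 0 0; 0 0 0 0 0 -0.15; 0 0 0 0 0 -0.15; 0 0 0 0 0 -0.15; 0 0 0 0 0 -0.15;0 0 0 0 0 0"

```text
time: 3.35
position: [0.4522, -0.0852, 0.29]
orientation: [-1.558, -0.541, 0.175]
force: [-1.2, 0.6, 0.8]
gripper_width: 0.001
```

```bash
python3 rec.py
```

```text
{'time': 3.35, 'joint_positions': [-0.54, -0.0588, 2.3094, 0.6823, 0.5832, -1.2381], 'position': [0.4522, -0.0852, 0.29], 'orientation': [-1.5578, -0.5411, 0.1746], 'force': [-1.2376, 0.6169, 0.7686], 'gripper_width': 0.0008}
```

Call:
drive_tool:
  moves: "0 0 0 0 0.175 0; 0 0 0 0 0.175 0; 0 0 0 0 0.175 0; 0 0 0 0 0.175 0; 0 0 0 0 0.175 0; 0 0 0 0 0.175 0; 0 0 0 0 0.175 0; 0 0 0 0 0.175 0; 0 0 0 0 0.175 0; 0 0 0 0 0 0"

```text
time: 4.6
position: [0.4542, -0.0852, 0.2908]
orientation: [-1.031, 0.012, -1.391]
force: [-0.1, -0.1, -0.7]
gripper_width: 0.003
```

```bash
(echo '[[1.0564,0.4809,1.5969,0,1.0651,-0.0466],[0.2929,0.5798,0.2307],[-1.5707,0.0013,1.103]]'; cat log.txt)>l2; cp l2 log.txt; python3 rec.py
cat > kin.py <<'E'
import json
from h import *
from scipy.optimize import least_squares
from scipy.spatial.transform import Rotation as Ro
def R(ax,a): return Ro.from_euler(ax,a).as_matrix()
def fk(p,q):
    a1,h,L2,L3,e,L6,d=p
    A=R('z',q[0]); x=A@[a1,d,h]; A=A@R('y',q[1]); x=x+A@[0,0,L2]; A=A@R('y',q[2]); x=x+A@[e,0,L3]
    A=A@R('z',q[3])@R('y',q[4])@R('z',q[5]); return x+A@[0,0,L6],A
L=[json.loads(l) for l in open("log.txt")]
f=lambda p: np.concatenate([fk(p,q)[0]-x for q,x,_ in L]+[1e-3*(np.array(p)-[.1,.4,.4,.4,0,.3,.03])])
r=least_squares(f,[.1,.4,.4,.4,0,.3,.03]); P=r.x
# tool rotation offset
A=fk(P,L[0][0])[1]; C=A.T@Ro.from_euler('xyz',L[0][2]).as_matrix()
LIM=np.array([[-2.75,2.75],[-.82,2.05],[.23,2.67],[-1.56,4.7],[.09,2.69],[-2.92,2.92]])
def ik(pos,Rt,q0):
    g=lambda q:np.concatenate([10*(fk(P,q)[0]-pos),Ro.from_matrix(fk(P,q)[1]@C@Rt.T).as_rotvec()])
    o=least_squares(g,np.clip(q0,LIM[:,0]+1e-4,LIM[:,1]-1e-4),bounds=(LIM[:,0],LIM[:,1])); return o.x,np.linalg.norm(o.fun)
if __name__=="__main__":
    print("params",P); 
    for q,x,o in L: print(fk(P,q)[0]-x, Ro.from_matrix((fk(P,q)[1]@C).T@Ro.from_euler('xyz',o).as_matrix()).magnitude())
    w=.174; q0=L[-1][0]
    for tilt in(.52,.7,.9,1.05):
      for sx,sz in((-.205,.085),):
        B=R('z',w)@R('y',-tilt)  # tilts down axis forward
        yt=B@[0,0,-1]; xt=R('z',w)@[0,-1,0]; Rt=np.c_[xt,yt,np.cross(xt,yt)]
        pos=np.array([.667+sx*np.cos(w),-.048+sx*np.sin(w),sz])
        q,e=ik(pos,Rt,q0); print(tilt,pos,q,e)
E
python3 kin.py
```

```text
{'time': 4.6, 'joint_positions': [-0.536, -0.0569, 2.3045, 0.6769, 0.584, 0.3432], 'position': [0.4542, -0.0852, 0.2908], 'orientation': [-1.0307, 0.0121, -1.3908], 'force': [-0.0838, -0.1301, -0.7032], 'gripper_width': 0.0028}
params [-0.0003  0.3179  0.5973  0.4454  0.0329  0.3717  0.0303]
[-0. -0. -0.] 2.7496378882022105e-17
[ 0. -0.  0.] 3.5918951222739205e-05
[-0.  0. -0.] 3.5918951223044055e-05
[ 0.  0. -0.] 3.5918951222537435e-05
0.52 [ 0.4651 -0.0835  0.085 ] [-0.4864  0.4621  2.5198  2.2566  0.4048 -1.3204] 2.366114902463575e-14
0.7 [ 0.4651 -0.0835  0.085 ] [-0.6153  0.607   2.6434  2.4335  0.7798 -1.6806] 6.022124570420825e-10
0.9 [ 0.4651 -0.0835  0.085 ] [-0.8085  0.7794  2.67    2.2443  1.0278 -1.8231] 0.09409443092782208
1.05 [ 0.4651 -0.0835  0.085 ] [-0.9787  1.0001  2.67    2.0654  1.2406 -2.0336] 0.14006656629489178
```

```bash
cat > plan.py <<'E'
from kin import *
SX,SY,w=.667,-.048,.174
s=bot.sense(); q=np.array(s["joint_positions"]); Rt=Ro.from_euler('xyz',s["orientation"]).as_matrix()
ct,st=Rt[2,1]*-1,Rt[2,2]; a=np.array([st,-ct]); n=np.array([ct,st])
def k(th):
    al=np.radians(31)+th; er=np.array([-np.cos(al),np.sin(al)]); et=np.array([np.sin(al),np.cos(al)])
    u=.190
    return (.21*er-.004*et+.02*a) if al<np.pi/2-np.arctan2(st,ct) else u*er-.004*et
wp=[k(0)-.036*n]+[k(th)-.011*n for th in np.arange(0,1.301,.1)]
d0=np.array(s["position"])[:2]-[SX,SY]; xs=d0@[np.cos(w),np.sin(w)]; ys=d0@[-np.sin(w),np.cos(w)]
prev=np.array([xs,s["position"][2]-.03]); print("now",xs,ys,"tilt",np.arctan2(st,ct))
for p in wp:
    d=p-prev; prev=p
    pos=np.array([SX+p[0]*np.cos(w),SY+p[0]*np.sin(w),p[1]+.03]); q,e=ik(pos,Rt,q)
    print("c",p+[0,.03],"tool y,z",np.array([d@a,d@n]),"q",q.round(2),round(e,4))
E
python3 plan.py
```

```text
now -0.21605327038516606 0.000156439893095186 tilt 0.540132962431539
c [-0.2027  0.0991] tool y,z [ 0.1713 -0.0871] q [-0.51  0.43  2.51  2.14  0.41 -1.22] 0.0
c [-0.1812  0.1119] tool y,z [-0.     0.025] q [-0.47  0.4   2.47  2.03  0.36 -1.05] 0.0
c [-0.1698  0.1296] tool y,z [-0.0093  0.0188] q [-0.45  0.36  2.43  1.85  0.33 -0.84] 0.0
c [-0.1568  0.146 ] tool y,z [-0.0074  0.0197] q [-0.42  0.32  2.39  1.66  0.31 -0.62] 0.0
c [-0.1421  0.161 ] tool y,z [-0.0054  0.0203] q [-0.4   0.3   2.35  1.48  0.3  -0.41] 0.0
c [-0.1261  0.1746] tool y,z [-0.0033  0.0207] q [-0.38  0.28  2.31  1.31  0.29 -0.21] 0.0
c [-0.1089  0.1863] tool y,z [-0.0012  0.0207] q [-0.35  0.28  2.27  1.16  0.3  -0.03] 0.0
c [-0.0922  0.1954] tool y,z [0.0007 0.019 ] q [-0.33  0.28  2.23  1.04  0.31  0.1 ] 0.0
c [-0.0747  0.2028] tool y,z [0.0026 0.0188] q [-0.31  0.28  2.19  0.95  0.31  0.22] 0.0
c [-0.0566  0.2084] tool y,z [0.0045 0.0185] q [-0.29  0.29  2.15  0.87  0.32  0.32] 0.0
c [-0.038   0.2122] tool y,z [0.0063 0.0179] q [-0.27  0.31  2.11  0.81  0.33  0.4 ] 0.0
c [-0.0191  0.2141] tool y,z [0.0081 0.0172] q [-0.26  0.33  2.07  0.76  0.34  0.47] 0.0
c [-0.0001  0.2142] tool y,z [0.0098 0.0163] q [-0.24  0.35  2.03  0.72  0.34  0.52] 0.0
c [0.0188 0.2123] tool y,z [0.0113 0.0152] q [-0.22  0.37  2.    0.68  0.34  0.57] 0.0
c [0.0374 0.2085] tool y,z [0.0128 0.014 ] q [-0.21  0.4   1.96  0.66  0.34  0.61] 0.0
```

Call:
drive_tool:
  moves: "0 0.0214 -0.0109 0 0 0; 0 0.0214 -0.0109 0 0 0; 0 0.0214 -0.0109 0 0 0; 0 0.0214 -0.0109 0 0 0; 0 0.0214 -0.0109 0 0 0; 0 0.0214 -0.0109 0 0 0; 0 0.0214 -0.0109 0 0 0; 0 0.0214 -0.0109 0 0 0; 0 0 0 0 0 0; 0 0 0 0 0 0"

```text
time: 5.85
position: [0.4671, -0.0797, 0.1001]
orientation: [-1.028, 0.013, -1.39]
force: [-0.1, -0.3, 0.4]
gripper_width: 0.002
```

```bash
python3 plan.py | head -3; python3 - <<'E'
from h import *
im=bot.snapshot("side"); t=bot.snapshot("top"); s=bot.sense(); print(s["joint_positions"],s["force"])
cv2.imwrite("pics/pre.png",cv2.resize(np.hstack([im[130:330,180:400],t[130:330,180:400]]),(792,360))[:,:,::-1])
E
```

```text
now -0.2023863790693788 0.0033490145433560073 tilt 0.5424877636578835
c [-0.2026  0.099 ] tool y,z [ 0.0008 -0.0007] q [-0.51  0.43  2.52  2.14  0.41 -1.22] 0.0
c [-0.1812  0.1119] tool y,z [0.    0.025] q [-0.47  0.4   2.47  2.03  0.37 -1.05] 0.0
[-0.5017  0.4258  2.5192  2.1536  0.4116 -1.2264] [ 0.6054  0.4569 -0.2361]
```

View pics/pre.png

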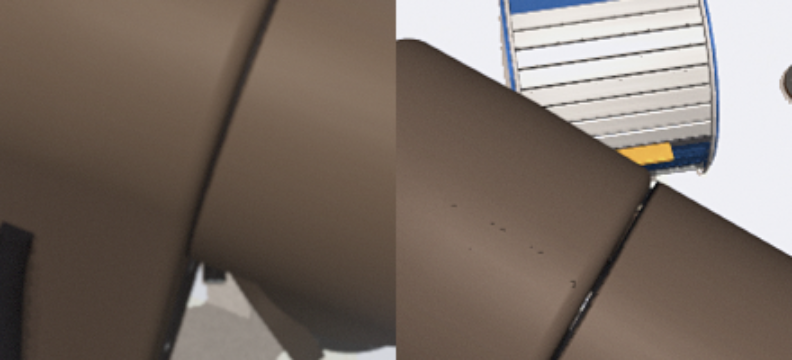

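Call:
drive_tool:
  moves: "0 0 0.0125 0 0 0; 0 0 0.0125 0 0 0; 0 -0.0047 0.0094 0 0 0; 0 -0.0047 0.0094 0 0 0; 0 -0.0037 0.0099 0 0 0; 0 -0.0037 0.0099 0 0 0; 0 -0.0027 0.0101 0 0 0; 0 -0.0027 0.0101 0 0 0"

```text
time: 6.95
position: [0.526, -0.0703, 0.163]
orientation: [-1.028, 0.012, -1.392]
force: [-1.3, 1.0, -2.5]
gripper_width: -0.002
```

Call:
drive_tool:
  moves: "0 -0.0016 0.0104 0 0 0; 0 -0.0016 0.0104 0 0 0; 0 -0.0006 0.0103 0 0 0; 0 -0.0006 0.0103 0 0 0; 0 0.0003 0.0095 0 0 0; 0 0.0003 0.0095 0 0 0; 0 0.0013 0.0094 0 0 0; 0 0.0013 0.0094 0 0 0; 0 0.0022 0.0092 0 0 0; 0 0.0022 0.0092 0 0 0"

```text
time: 8.2
position: [0.6102, -0.0559, 0.2107]
orientation: [-1.028, 0.012, -1.392]
force: [-1.3, -0.1, -1.3]
gripper_width: -0.004
```

```bash
python3 plan.py | head -1; python3 - <<'E'
from h import *
s=bot.sense(); print(s["force"])
im=bot.snapshot("wrist"); t=bot.snapshot("top")
cv2.imwrite("pics/mid.png",cv2.resize(np.hstack([im,t]),(800,300))[:,:,::-1])
E
```

```text
now -0.057303147386573 0.0020955841824598196 tilt 0.5429751173894055
[-1.3414 -0.135  -1.3394]
```

View pics/mid.png

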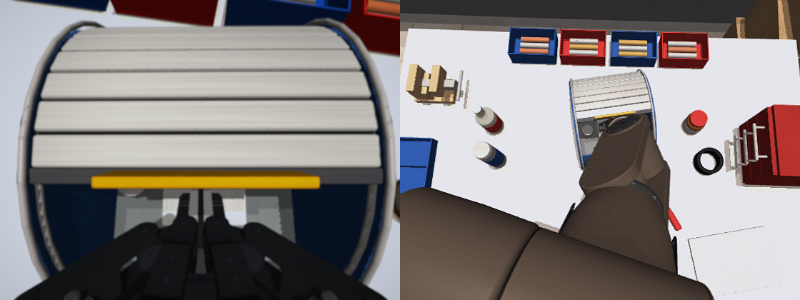

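Call:
drive_tool:
  moves: "0 0.0031 0.009 0 0 0; 0 0.0031 0.009 0 0 0; 0 0.004 0.0086 0 0 0; 0 0.004 0.0086 0 0 0; 0 0.0049 0.0082 0 0 0; 0 0.0049 0.0082 0 0 0; 0 0.0056 0.0076 0 0 0; 0 0.0056 0.0076 0 0 0; 0 0.0064 0.007 0 0 0; 0 0.0064 0.007 0 0 0; 0 0 0 0 0 0"

```text
time: 9.68
position: [0.7031, -0.0389, 0.2097]
orientation: [-1.029, 0.013, -1.392]
force: [0.2, 0.8, 0.5]
gripper_width: -0.0
```

Call:
drive_tool:
  moves: "0 -0.01 -0.02 0 0 0; 0 -0.025 -0.025 0 0 0; 0 -0.03 -0.02 0 0 0; 0 -0.03 -0.01 0 0 0; 0 0 0 0 0 0.0; 0 0 0 0 0 0"

```text
time: 10.42
position: [0.5916, -0.0598, 0.2527]
orientation: [-1.028, 0.013, -1.393]
force: [-0.1, 0.1, -0.0]
gripper_width: -0.002
```

```bash
python3 plan.py | head -1; python3 - <<'E'
from h import *
s=bot.sense(); print(s["time"],s["force"],s["joint_positions"],s["orientation"])
im=bot.snapshot("wrist"); t=bot.snapshot("top"); np.save("pics/w1.npy",im); import pickle; pickle.dump(cam("wrist"),open("w1.pkl","wb"))
cv2.imwrite("pics/open.png",cv2.resize(np.hstack([im,t]),(800,300))[:,:,::-1])
E
```

```text
now -0.0763006229776811 0.001389047253307127 tilt 0.5425499478357493
10.425 [-0.0542  0.1345 -0.035 ] [-0.3112  0.1962  2.1414  0.6929  0.4064  0.4969] [-1.0282  0.013  -1.3926]
```

View pics/open.png

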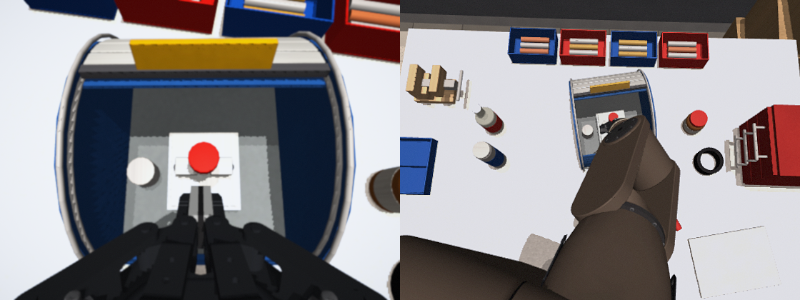

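```bash
python3 - <<'E'
from kin import *
import pickle
im=np.load("pics/w1.npy"); c=pickle.load(open("w1.pkl","rb"))
h=cv2.cvtColor(im,cv2.COLOR_RGB2HSV); m=cv2.inRange(h,(0,150,80),(8,255,255))|cv2.inRange(h,(172,150,80),(180,255,255))
m[:150]=0;m[300:]=0;m[:,:200]=0;m[:,380:]=0
ct=max(cv2.findContours(m,cv2.RETR_EXTERNAL,cv2.CHAIN_APPROX_NONE)[0],key=cv2.contourArea)
e=cv2.fitEllipse(ct); print(e)
h_=cv2.inRange(h,(0,150,170),(8,255,255)); 
exp=np.array([.667-.03*np.cos(.174),-.048-.03*np.sin(.174)]); print("expected",exp)
for z in(.156,.162,.168): print(z,plane(c,[e[0]],z), "diam px expected",c[0][0,0]*.036/((c[2]@plane(c,[e[0]],z)[0]+c[3])[2]))
# yellow lip check -> cover angle
s=bot.sense(); Rt=Ro.from_euler('xyz',s["orientation"]).as_matrix()
yt=np.array([0,0,-1.]); xt=np.array([np.sin(.174),-np.cos(.174),0]); R2=np.c_[xt,yt,np.cross(xt,yt)]
print("turn",Ro.from_matrix(Rt.T@R2).as_rotvec()); print(ik(np.array([exp[0],exp[1],.2]),R2,s["joint_positions"]))
print("shift now in tool axes to z.23", Rt.T@(np.array([*exp,.23])-s["position"]))
E
```

```text
((284.7087097167969, 220.66778564453125), (41.521446228027344, 43.02409362792969), 3.714855909347534)
expected [ 0.6375 -0.0532]
0.156 [[ 0.6363 -0.0535  0.156 ]] diam px expected 44.19605807200453
0.162 [[ 0.6352 -0.0537  0.162 ]] diam px expected 45.23780404424842
0.168 [[ 0.6341 -0.0539  0.168 ]] diam px expected 46.32984555442964
turn [-0.5415  0.0008 -0.0145]
(array([-0.1306,  0.4965,  1.6534, -0.    ,  0.9917,  1.2662]), np.float64(4.592949549648238e-15))
shift now in tool axes to z.23 [0.0021 0.0427 0.0283]
```

Call:
drive_tool:
  moves: "0 0 0 -0.1354 0 -0.0036; 0 0 0 -0.1354 0 -0.0036; 0 0 0 -0.1354 0 -0.0036; 0 0 0 -0.1354 0 -0.0036; 0.001 0 0.015 0 0 0; 0 0 0.015 0 0 0; 0 0 0.015 0 0 0; 0 0.02 0 0 0 0; 0 0.02 0 0 0 0; 0 0.015 0 0 0 0; 0 0 0 0 0 0; 0 0 0 0 0 0"

```text
time: 12.02
position: [0.6391, -0.0478, 0.2]
orientation: [-1.527, 0.009, -1.389]
force: [-0.3, -0.6, 0.1]
gripper_width: 0.0
```

```bash
python3 rec.py
```

```text
{'time': 12.025, 'joint_positions': [-0.1351, 0.4787, 1.6863, 0.0278, 0.9385, 1.238], 'position': [0.6391, -0.0478, 0.2], 'orientation': [-1.5274, 0.0094, -1.3888], 'force': [-0.3064, -0.5957, 0.0546], 'gripper_width': 0.0003}
```

Call:
drive_tool:
  moves: "0.005 0 -0.004 -0.043 0 -0.009; 0 0.01 0 0 0 0; 0 0.01 0 0 0 0; 0 0.005 0 0 0 0; 0 0.004 0 0 0 0; 0 0.004 0 0 0 0; 0 0.004 0 0 0 0; 0 0.004 0 0 0 0; 0 0.004 0 0 0 0; 0 0.004 0 0 0 0"

```text
time: 13.28
position: [0.6357, -0.0533, 0.1499]
orientation: [-1.571, 0.001, -1.389]
force: [0.0, 0.2, 2.2]
gripper_width: -0.002
```

Call:
drive_tool:
  moves: "0 0.004 0 0 0 0; 0 0.004 0 0 0 0; 0 0.004 0 0 0 0; 0 0.004 0 0 0 0; 0 0.004 0 0 0 0; 0 0.002 0 0 0 0; 0 0.002 0 0 0 0; 0 0 0 0 0 0"

```text
time: 14.28
position: [0.6353, -0.0533, 0.1259]
orientation: [-1.572, 0.001, -1.389]
force: [0.3, -0.1, -0.7]
gripper_width: -0.0
```

Call:
drive_tool:
  moves: "0 0.001 0 0 0 0; 0 0.001 0 0 0 0; 0 0 0 0 0 0"

```text
time: 14.65
position: [0.6354, -0.0533, 0.125]
orientation: [-1.571, 0.001, -1.389]
force: [-4.6, 0.6, 14.1]
gripper_width: -0.0
```

Call:
drive_tool:
  moves: "0 0 0 0 0 0; 0 0 0 0 0 0; 0 0 0 0 0 0; 0 0 0 0 0 0; 0 0 0 0 0 0; 0 0 0 0 0 0; 0 0 0 0 0 0; 0 0 0 0 0 0; 0 0 0 0 0 0; 0 0 0 0 0 0; 0 0 0 0 0 0; 0 0 0 0 0 0"

```text
time: 16.15
position: [0.6353, -0.0533, 0.1249]
orientation: [-1.571, 0.001, -1.389]
force: [-4.3, 0.9, 14.9]
gripper_width: -0.0
```

Call:
drive_tool:
  moves: "0 -0.004 0 0 0 0; 0 -0.01 0 0 0 0; 0 -0.03 0 0 0 0; 0 -0.04 0 0 0 0; 0 -0.04 -0.02 0 0 0; 0 0 -0.04 0 0 0; 0 0 -0.04 0 0 0; 0 0 0 0 0 0; 0 0 0 0 0 0"

```text
time: 17.27
position: [0.5379, -0.0716, 0.2489]
orientation: [-1.57, 0.0, -1.389]
force: [-0.2, 0.1, -0.3]
gripper_width: 0.001
```

```bash
python3 - <<'E'
from h import *
s=bot.sense(); print(s["time"],s["force"],s["position"])
im=bot.snapshot("wrist"); c=cam("wrist"); t=bot.snapshot("top")
h=cv2.cvtColor(im,cv2.COLOR_RGB2HSV); m=cv2.inRange(h,(0,150,80),(8,255,255))|cv2.inRange(h,(172,150,80),(180,255,255))
n,l,st,ce=cv2.connectedComponentsWithStats(m)
for i in range(1,n):
    if st[i,4]>300: print(st[i],ce[i],[plane(c,[ce[i]],z)[0].round(4) for z in(.125,.16)], [c[0][0,0]*.036/((c[2]@plane(c,[ce[i]],z)[0]+c[3])[2]) for z in(.125,.16)])
cv2.imwrite("pics/end.png",cv2.resize(np.hstack([im,t]),(800,300))[:,:,::-1])
E
```

```text
17.275 [-0.169   0.1044 -0.2711] [ 0.5379 -0.0716  0.2489]
[ 259   52   45   48 1692] [281.1348  75.354 ] [array([ 0.6368, -0.0536,  0.125 ]), array([ 0.6344, -0.054 ,  0.16  ])] [np.float64(47.54883880398429), np.float64(54.75264627158832)]
```

View pics/end.png

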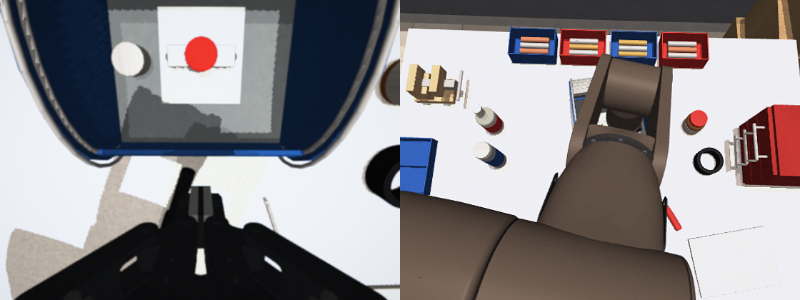

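```bash
python3 -c "
from station import bot
print(bot.close_job())"
```

```text
the job is handed in; nothing more can be done
None
```

The cover is open, the depth rod is down on the bottom of the bore, and the job was handed in at about 17.3 s of the 54 s allowed. `close_job` gives no verdict.

**Cover:** I pushed the yellow lip up along its arc with the closed fingers, to about 1.3 rad, then backed the hand off. The wrist picture about 0.7 s later showed the lip leaning to the rear with nothing touching it.

**Depth rod:** I pushed it down at about 32 mm/s or slower. The fingertips stopped at 125 mm above the bench with 14–15 N on them. I held that for about 1.6 s and then retreated.

**Last checks:**
- The force reading was back to noise, under 0.4 N, so the hand is clear.
- The knob measured 45–48 px across. A bottomed knob should be 47.5 px and a raised one about 55 px.
- The inside of the station was fully in view, so the cover had not fallen shut.
- The lip was out of the wrist camera's frame and the arm hid it from the top camera. The fully open angle therefore rests on the earlier picture.
- The bystanders I could see looked unmoved. The torch and part of the screwdriver were hidden under the arm. I did not measure any of them.

Nothing failed. The calibrated position of the knob agreed with the position expected from the fitted station pose to within about 3 mm. I viewed 7 pictures.

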